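# Shut and lock the tortilla press

### The job

Shut and lock the tortilla press on the stove so that it can be put away: first push its raised top plate all the way down, then push the ball-ended lever at its front over past the middle, so that it snaps across to its other stop, leaning over the plate. Only push: do not lift the press or shove it out of its place, do not put the lever over before the plate is down, and leave the other things on the stove standing where they are.

Things in the scene. Friction and masses are not known exactly. Their poses are not given: they have to be found in the camera images.
- press: the tortilla press: a round bare-aluminium press, 160 mm in diameter and about 230 mm long over its hinge and lever lugs, loose on four rubber feet, about 3 kg. Origin: centre of its underside on the stove top. Its x axis runs from the lever (front, -x, towards the robot) to the plate's hinge (back, +x), y to its left, z up. The robot should not move it
- press_plate (a joint): angle of the press's round top plate, rad: 0 = down flat on the lower plate (shut), grows as its front edge is raised; it starts raised at 0.5 to 0.9. The hinge is stiff, so the plate stays at any angle where it is left; pushing it down takes a few newtons. Hinge axis: parallel to the press's y axis through point plate_hinge
- plate_hinge (a point): point on the plate's hinge pin, midway across, at the back of the press: 88 mm behind (+x) the press's origin and 34 mm up. Axes as the press
- plate_spot (a point): point on the upper face of the top plate, on its centre line, 125 mm from the hinge axis and 43 mm from its front edge: a good place to push. It moves with the plate; its z axis is the plate's outward normal, its x axis runs to the hinge. With the plate shut it is 34 mm above the stove top. The plate is 160 mm in diameter, its centre 88 mm from the hinge axis; a small tab reaches 176 mm from the hinge axis at the front
- press_lever (a joint): angle of the locking lever, rad: 0 = upright in the press (the dead centre), negative = leaning forward towards the robot, away from the plate (open, stop at -0.6, where it starts), positive = leaning back over the plate (locked, stop at +1.0). Its heavy ball makes it drop from upright to whichever side it leans, and it rests at that stop; pushing it off its stop takes about 2 N at the ball. It turns about the press's y axis at point lever_pivot
- lever_pivot (a point): point on the lever's pivot axis, midway across, at the front of the press: 100 mm in front of (-x) the press's origin and 40 mm up. Axes as the press
- lever_tip (a point): centre of the black ball, 38 mm in diameter, at the end of the lever, 100 mm from the pivot. The steel shank below it is 12 mm thick. When the lever is open this point is about 123 mm above the stove top and 56 mm in front of the pivot, with free room in front of and beside it
- jar: bystander: honey jar with dark lid, 65 mm in diameter, 86 mm high; origin at the centre of its underside; leave it alone
- shaker: bystander: salt shaker, 44 mm wide, 90 mm high; origin at the centre of its underside; leave it alone
- mug: bystander: two-tone mug, 90 mm wide, 122 mm with the handle, 105 mm high; origin at the centre of its underside; leave it alone
- glass: bystander: drinking glass, 81 mm in diameter, 92 mm high, at the back left; origin at the centre of its underside; leave it alone
- spoon: bystander: tablespoon lying flat, 191x38x13 mm, at the front right; origin at the centre of its underside; leave it alone

How it is judged:
By the outcome, as a careful person would: the job done as asked, in the order asked, and still so for the second after the job is handed in, with the robot touching nothing.
It also fails if it takes over 40 s, if anything falls off the work surface, if the arm or the gripper's body presses on something with over 40 N, if the wrist force passes 120 N, or if a joint passes its speed limit or range.

### The arm

A 7-joint arm with a two-finger parallel gripper is mounted at the origin on a cart in front of the work surface, level with it; the furniture and walls round the work are solid. World frame = base frame: x ahead of the robot, y to its left, z up, the work surface at z = 0. Lengths are in m, angles in rad, forces in N, time in s.
With the tool pointing down it reaches from about 0.425 to 0.925 m from the base axis. Payload 6.8 kg.
Tool frame: the origin (TCP) lies midway between the tips of the shut fingers; the grasp point (between the pads) lies 19 mm behind it; z points along the fingers, y is the direction in which the jaws open and shut (so a half turn about z gives the same grasp; the last joint's range is limited). The gripper opens to 85 mm and grips with 20 to 120 N. Pads are 22 mm wide; open, the fingers measure 114 mm over their backs; the gripper's body (76 mm by 85 mm) begins 54 mm behind the grasp point. The pads swing forward as they close: fully open they stand 13 mm farther back than shut.
Start: joints at [1.134, 0.477, 0.022, 1.555, -0.011, 1.109, -0.083], TCP at [0.218, -0.639, 0.231] pointing down, gripper open.
Joint ranges: [-2.96, 2.96], [-0.34, 2.1], [-1.41, 1.46], [0.24, 2.44], [-1.37, 4.51], [0.17, 1.92], [-2.96, 2.96]. Speed limits (rad/s): [2.39, 2.39, 3.14, 3.14, 3.14, 3.14, 3.14].

### API

Orientations are given as a unit quaternion [w, x, y, z].
In Python, from station import bot gives the robot as it stands. The module is installed in compiled form; this text tells all that it offers.
- The arm moves only by the tool play_rows, never from a script. Its argument "motion" is a list of rows, each a list of 2 entries, a list of its own where there are three numbers: the shift along the tool's x, y, z as a fraction of full scale, then the turn, a rotation vector about the tool's x, y, z as a fraction of full scale. In form: [[[tx, ty, tz], [rx, ry, rz]], ...]. A call has 1 to 8 rows; each row is the pose to reach, as a shift and turn from the pose measured when the call began, along the tool's axes at that moment, turning the shorter way round; what a row does not reach only later rows make up. Full scale, the value 1, is 400 mm for a shift and 360 degrees for a turn. A row lasts 1/10 s, in which the tool goes at most 50 mm and 8.59 degrees, less where a joint would pass 70% of its speed; a pose out of reach is approached as far as the arm can. A call with a number of a shift or a turn outside -1 to 1 is refused whole. A call with a gripper value outside its range is refused whole. "fingers" is the finger opening in mm, from 0 to 85.4, set as the call begins (left out, the last holds). The fingers move at their own pace and stop on an object; "grip_force" is the grip in N (left out, the last holds). Time passes only in rows, so rows that repeat a pose let the fingers close. It gives the time, the measured TCP pose, the force and the opening at its end, in the units of the state.
- bot.get_obs(): the state, without advancing time (a new reading comes with each control period).
- bot.read_camera(name): name is "side" or "top" or "wrist"; returns a dict with "pixels" (420x560x3 uint8, red, green, blue), "range_z" (420x560 float32, m along the optical axis (not along the pixel's ray), 0 where there is no reading), "fovy" (degrees; the focal length in pixels is half the picture's height over the tangent of half this angle, whatever the lens; pixels are square), "cx", "cy" (the principal point, pixels), "pose" (4x4, takes a point from camera to world coordinates). Camera axes: x right, y down, z forward; pixel columns grow to the right and rows downward; lengths in m; the calibration is good to about 2 mm. A picture is of the moment at which its call begins.
- bot.hand_in(): hands the job in, once; it reports no verdict.
The state is a dict: "t": time; "q": joint angles; "joint_vel": joint speeds; "joint_torque": joint torques, N m; "eef_pos": TCP position; "tool_rot": TCP orientation; "contact_force": force on the tool from outside, world axes, zero at the start; "torque": the same for the moment, N m; "gripper_width": opening from 0.0 (shut) to 1.0 (fully open).
Only numpy, scipy, OpenCV 4.12 (cv2) and the standard library are available. Lean on these libraries where they do the work, as an engineer would, in place of code of your own. Each camera call takes 0.05 s, during which the arm holds its last target.

## Working session

There is one attempt and no reset: what is moved stays moved. The work goes in short steps, Python scripts to look and compute and a tool call to move; the robot and the scene stay as the last step left them, time stands still between calls to the robot, and variables do not carry over. Pictures are saved under pics/ and viewed, and the job is handed in when it is done.

Besides the shell and the picture viewer there is one more tool, called after ">>>" by a JSON object that holds its "op" and its "data". play_rows: Moves the arm, as the interface text tells. Shift numbers are shares of 400 mm and turn numbers shares of 360 degrees, none past 1 either way. Its arguments: {"type":"object","properties":{"motion":{"type":"array"},"fingers":{"type":"number"},"grip_force":{"type":"number"}},"required":["motion"]}

```bash
mkdir -p pics
cat > h.py <<'E'
import numpy as np, cv2
from station import bot
from scipy.spatial.transform import Rotation as R
def cam(n,save=None):
    c=bot.read_camera(n)
    if save: cv2.imwrite('pics/'+save,c['pixels'][:,:,::-1])
    h,w=c['range_z'].shape; f=h/2/np.tan(np.radians(c['fovy'])/2)
    v,u=np.mgrid[:h,:w]; z=c['range_z']
    P=np.stack([(u-c['cx'])/f*z,(v-c['cy'])/f*z,z],-1)
    W=P@c['pose'][:3,:3].T+c['pose'][:3,3]; W[z==0]=np.nan
    return c,W
def st():
    o=bot.get_obs()
    for k in ['t','eef_pos','tool_rot','contact_force','gripper_width','q']: print(k,np.round(o[k],3))
    return o
E
python3 - <<'E'
from h import *
st()
for n in ['side','top']:
    c,W=cam(n,n+'0.png'); np.save(n+'0.npy',W); print(n,c['fovy'],c['cx'],c['cy'],np.round(c['pose'],3).tolist())
E
```

```text
t 0.0
eef_pos [ 0.218 -0.638  0.23 ]
tool_rot [-0.001  0.987  0.164 -0.   ]
contact_force [ 0.448 -0.289  0.15 ]
gripper_width 1.004
q [ 1.134  0.478  0.022  1.556 -0.012  1.109 -0.083]
side 48.46041507976199 273.2985324640393 210.1913132552628 [[-0.98, -0.121, 0.158, 0.404], [-0.199, 0.617, -0.762, 0.673], [-0.005, -0.778, -0.628, 0.877], [0.0, 0.0, 0.0, 1.0]]
top 56.63412539422906 271.32914771410606 208.19578978459793 [[0.023, -0.992, 0.122, 0.497], [-0.999, -0.021, 0.025, -0.279], [-0.022, -0.122, -0.992, 1.148], [0.0, 0.0, 0.0, 1.0]]
```

View pics/side0.png

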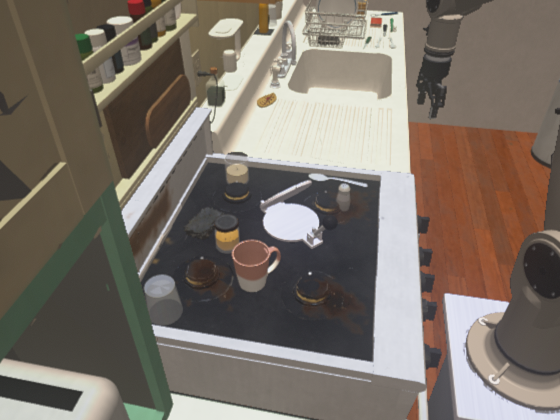

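View pics/top0.png

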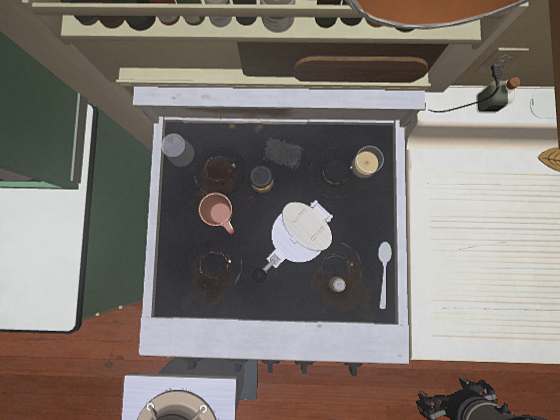

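Top view: the press lower plate is near (300,235), hinge lugs at (322,210), black ball at (260,275), shaker at (337,285), mug at (215,210) and jar at (262,180). Next I'll measure each of these from depth.

Run:
```python
from h import *
a=cv2.imread('pics/top0.png')[160:310,220:400]; cv2.imwrite('pics/topc.png',cv2.resize(a,None,fx=4,fy=4,interpolation=cv2.INTER_CUBIC))
a=cv2.imread('pics/side0.png')[150:300,200:380]; cv2.imwrite('pics/sidec.png',cv2.resize(a,None,fx=4,fy=4,interpolation=cv2.INTER_CUBIC))
W=np.load('top0.npy')
for v in range(190,292,6):
    print(v,' '.join('%4d'%(1000*W[v,u,2]) for u in range(246,350,5)))
for n,u,v in [('ball',260,275),('shaker',337,285),('mug',215,210),('hingeR',330,217),('hingeL',314,204),('jar',262,180),('front',275,262)]:
    print(n,np.round(W[v,u],3))
```

```text
190   -5   -1   15   49   33    0   -3   -2   -4    0   -1   -1   -2    0   -4    5    5    8    7    4    3
196   -3    0   -2   -2   -2   -1    0   -3   -3    0    0   -2   -1   -6   -2   -6   -1    0    4    3   -1
202   -3   -1   -1    0   -4    1    0    0    1   -3    0   -1    0   -1   43   -2   -4   -1    0   -5   -1
208   -7    4   -1   -2   -1    0   -3    0  114   96   86   71   56   45   37   19    1    1   -1    0   -6
214   -3   -2    1   -5    2   -1   -2   18  126  112  102   94   76   66   51   38   39   -4   -2    0   -2Traceback (most recent call last):
  File "<stdin>", line 6, in <module>
  File "<stdin>", line 6, in <genexpr>
ValueError: cannot convert float NaN to integer
```

```bash
sleep 0
python3 - <<'E'
from h import *
W=np.load('top0.npy')
for v in range(202,292,6):
    print(v,' '.join('%4.0f'%(1000*W[v,u,2]) for u in range(246,350,5)))
for n,u,v in [('ball',260,275),('shaker',337,285),('mug',215,210),('hingeR',330,217),('hingeL',314,204),('jar',262,180),('front',275,262)]:
    print(n,np.round(W[v,u],3))
E
```

```text
202   -4   -1   -2   -1   -4    2    0   -1    1   -3    0   -2    1   -1   43   -2   -5   -2    1   -5   -1
208   -7    4   -2   -3   -2   -1   -3   -1  115   97   86   72   56   45   38   20    2    1   -1   -0   -6
214   -4   -3    2   -6    2   -2   -2   19  127  113  103   94   76   66   52   38   39   -5   -2    0   -2
220   -3   -1   -2   -5   -0   -3   18   20  139  128  118  103   92   80   67   52   41   -4  nan   -5    1
226   -1    1   -1   -0   -1    1   25   18  153  145  132  122  108   98   86   70   53   -1   -2   -5    1
232    2   -1   -2   -3   -1   -2   21   20   19  154  145  138  124  115  100   86   72    0   -2   -3    2
238    2   -3   -3   -1  nan   -3   17   21   16  161  158  152  136  127  116  100   89   75   -2   -2    2
244   -4   -1   -4    1   -1    1   18   21   20   21   19  152  151  140  128  119  105    4   -0    1   -2
250    4    1   -1   -0   -3   -5   23   18   20   21   23   17   21   19  135  125    7    9    9   11    8
256   -3   -2   -5   -2   -1   51   43   21   20   21   22   20   20   21   23    6   12   35   34   31   11
262   -4   -3    2   -4   -3   66   51   22    1    2   19   20    3    4    7   18   35   38   34   36   35
268   -6    1   -3   -2   96   -6   -2   -2   -4   -2   -3   -4   -4    5    8   14   38   36   37   35   34
274   -3   -3  136  140  124   -4   -0   -4    2   -0   -2    1   -1    6    8   13   37   32   33   33   33
280   -3   -2  135  132    6   -0   -5   -3   -2   -3   -5   -2   -2    3    3    9   14   39   79   79   12
286   -3    0    3   -2   -4    1   -1   -3    0   -0   -5    2   -1   -0    6    6    3   50   88   92    8
ball [ 0.448 -0.229  0.141]
shaker [ 0.424 -0.433  0.086]
mug [ 0.628 -0.084  0.006]
hingeR [ 0.611 -0.419  0.043]
hingeL [ 0.647 -0.373  0.044]
jar [ 0.706 -0.225  0.083]
front [ 0.48  -0.265  0.051]
```

View pics/topc.png

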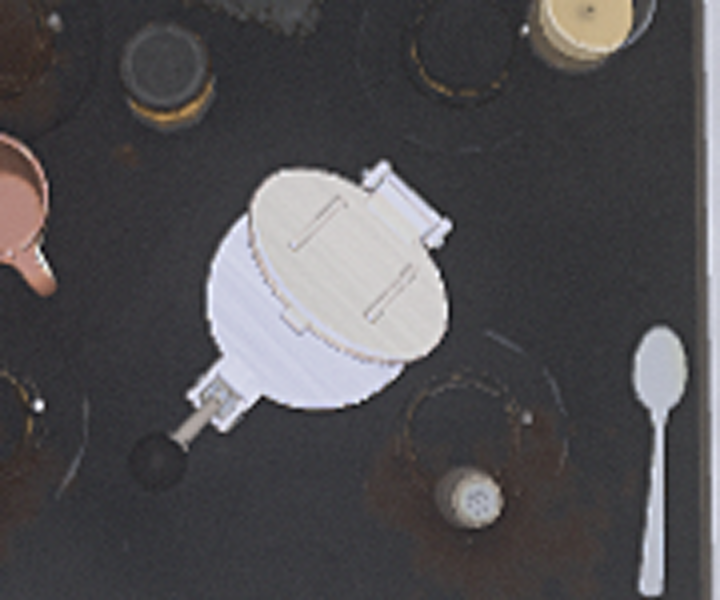

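View pics/sidec.png

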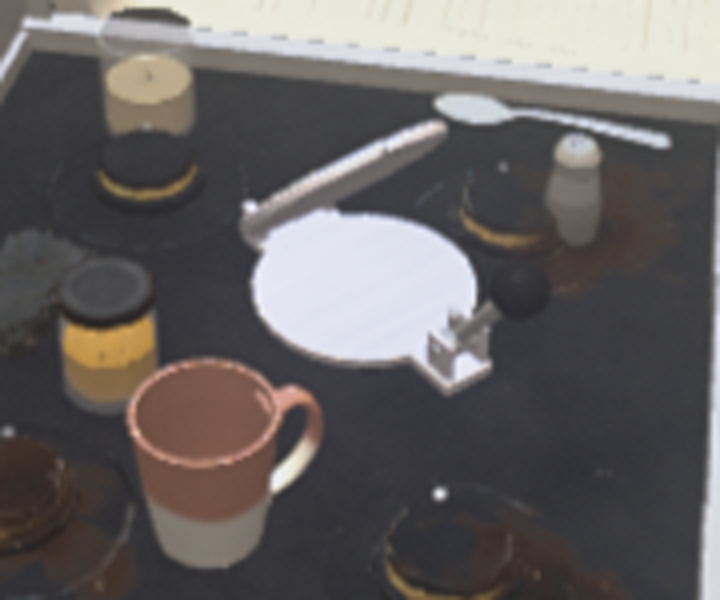

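```bash
cat > fit.py <<'E'
from h import *
W=np.load('top0.npy'); Ws=np.load('side0.npy')
# top plate plane
m=np.zeros(W.shape[:2],bool); m[206:252,284:332]=1
P=W[m]; P=P[(P[:,2]>0.05)&(P[:,2]<0.17)]
for _ in range(4):
    c=P.mean(0); n=np.linalg.svd(P-c)[2][2]; n*=np.sign(n[2]); d=(P-c)@n; P=P[abs(d)<0.006]
print('plate n',n,'c',c,'N',len(P),'angle',np.arccos(n[2]),'yaw from n',np.degrees(np.arctan2(-n[1],-n[0])), np.degrees(np.arctan2(n[1],n[0])))
# lower plate edge circle, both views
Q=[]
for w in (W,Ws):
    p=w.reshape(-1,3); p=p[(p[:,2]>0.012)&(p[:,2]<0.028)&(p[:,0]>.44)&(p[:,0]<.68)&(p[:,1]>-.43)&(p[:,1]<-.24)]; Q.append(p)
    h=cv2.minEnclosingCircle(p[:,:2].astype(np.float32)); print(len(p),h, p[:,2].mean())
# ball
for nm,w in (('top',W),('side',Ws)):
    p=w.reshape(-1,3); q=p[(np.hypot(p[:,0]-.448,p[:,1]+.229)<.035)&(p[:,2]>.09)]
    from scipy.optimize import least_squares
    s=least_squares(lambda x:np.linalg.norm(q-x,axis=1)-.019,[.448,-.229,.122],loss='soft_l1',f_scale=.003); print(nm,'ball',s.x,len(q))
E
python3 fit.py
```

```text
plate n [ 0.54810745 -0.51199152  0.66139466] c [ 0.57455786 -0.34937389  0.10932937] N 1573 angle 0.8481196333672469 yaw from n 136.95122382500728 -43.048776174992746
1163 ((0.5415245294570923, -0.3452630639076233), 0.11792433261871338) 0.02046523944231163
1902 ((0.5404717922210693, -0.3454950451850891), 0.11852286756038666) 0.019555286406277142
top ball [ 0.44657875 -0.22629128  0.12061449] 184
side ball [ 0.44619994 -0.22369935  0.12012675] 184
```

Fit: the press yaw is about -43°, its origin is about (0.562, -0.333), the plate angle is about 0.85, and the ball is at (0.446, -0.225, 0.120). I'll approach with the fingers shut and the tool's x axis along the press's x axis.

>>> {"op": "play_rows", "data": {"motion": [[[0.1,-0.04,0],[0,0,0.022]],[[0.2,-0.08,0],[0,0,0.043]],[[0.32,-0.12,0],[0,0,0.065]],[[0.43,-0.165,0],[0,0,0.086]],[[0.54,-0.21,0],[0,0,0.108]],[[0.65,-0.25,0],[0,0,0.13]],[[0.75,-0.29,0],[0,0,0.15]],[[0.86,-0.33,0],[0,0,0.172]]], "fingers": 0}}

```text
t: 0.9
eef_pos: [0.5013, -0.4011, 0.2303]
tool_rot: [-0.001, 0.929, -0.37, -0.001]
contact_force: [-0.0, -0.9, -0.3]
gripper_width: 0.001
```

```bash
cat >> h.py <<'E'
O=np.array([.562,-.333,0]); yaw=np.radians(-43)
RP=R.from_euler('z',yaw).as_matrix()
def to(px,py,pz,tyaw=yaw):
    "shift/turn fractions to tool-down pose with tool x along yaw, at press coords (mm)"
    o=bot.get_obs(); q=o['tool_rot']; T=R.from_quat([q[1],q[2],q[3],q[0]])
    w=O+RP@np.array([px,py,pz])/1000
    s=T.as_matrix().T@(w-np.array(o['eef_pos']))/.4
    D=np.stack([[np.cos(tyaw),np.sin(tyaw),0],[np.sin(tyaw),-np.cos(tyaw),0],[0,0,-1]],1)
    r=(T.inv()*R.from_matrix(D)).as_rotvec()/(2*np.pi)
    print('to',(px,py,pz),np.round(s,3),np.round(r,3))
def pp():
    o=bot.get_obs(); print('press-frame TCP mm',np.round(1000*RP.T@(np.array(o['eef_pos'])-O),1),'F press',np.round(RP.T@np.array(o['contact_force']),1))
E
python3 - <<'E'
from h import *
st();pp();to(14,0,210)
E
```

```text
t 0.9
eef_pos [ 0.501 -0.401  0.23 ]
tool_rot [-0.001  0.929 -0.37  -0.001]
contact_force [-0.039 -0.878 -0.329]
gripper_width 0.001
q [ 0.472  0.426  0.145  1.646 -0.068  1.077 -1.693]
press-frame TCP mm [  2.  -91.2 230.3] F press [ 0.6 -0.7 -0.3]
to (14, 0, 210) [ 0.028 -0.228  0.051] [-0.     0.    -0.001]
```

>>> {"op": "play_rows", "data": {"motion": [[[0.01,-0.11,0.02],[0,0,0]],[[0.028,-0.228,0.06],[0,0,-0.001]],[[0.028,-0.228,0.06],[0,0,-0.001]]]}}

```text
t: 1.2
eef_pos: [0.5773, -0.3334, 0.2031]
tool_rot: [-0.003, 0.932, -0.361, -0.002]
contact_force: [-0.4, 1.1, -0.4]
gripper_width: 0.001
```

Run:
```python
from h import *
cam('side','s1.png');cam('wrist','w1.png');pp()
for t in [.85,.7,.5,.3,.15,0]:
    to(round(88-125*np.cos(t)+11*t/.85),0,round(34+125*np.sin(t)))
```

```text
press-frame TCP mm [ 13.    1.7 204.9] F press [-0.6 -1.   0.1]
to (17, 0, 128) [0.011 0.004 0.192] [0.    0.001 0.   ]
to (1, 0, 115) [-0.029  0.004  0.225] [0.    0.001 0.   ]
to (-15, 0, 94) [-0.069  0.004  0.278] [0.    0.001 0.   ]
to (-28, 0, 71) [-0.101  0.004  0.335] [0.    0.001 0.   ]
to (-34, 0, 53) [-0.116  0.004  0.38 ] [0.    0.001 0.   ]
to (-37, 0, 34) [-0.123  0.004  0.428] [0.    0.001 0.   ]
```

View pics/s1.png

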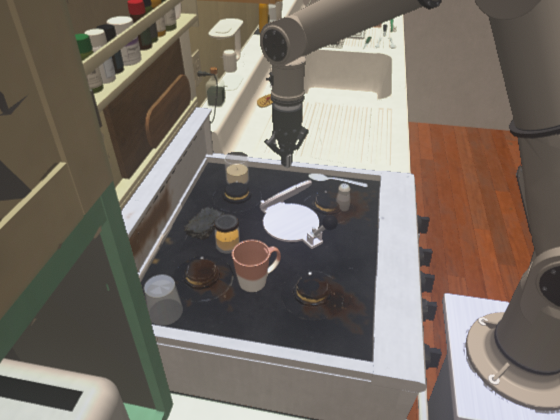

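View pics/w1.png

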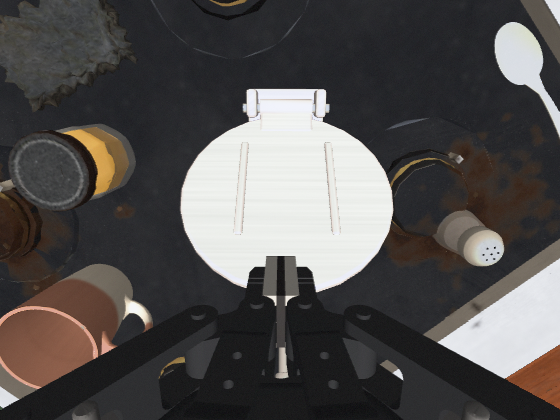

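Wrist view: the hinge lugs are centred at (287,105) and the fingers at (281,270), in line with the plate's centre line. I'll now push down along the plate's arc.

>>> {"op": "play_rows", "data": {"motion": [[[0.011,0.004,0.08],[0,0,0]],[[0.011,0.004,0.14],[0,0,0]],[[0.011,0.004,0.17],[0,0,0]],[[0.005,0.004,0.192],[0,0,0]],[[-0.015,0.004,0.21],[0,0,0]],[[-0.03,0.004,0.225],[0,0,0]]]}}

```text
t: 1.9
eef_pos: [0.5624, -0.3341, 0.1157]
tool_rot: [-0.0, 0.931, -0.366, -0.001]
contact_force: [0.4, -1.0, 0.6]
gripper_width: -0.001
```

Run:
```python
from h import *
c,W=cam('side','s2.png');pp()
a=cv2.imread('pics/s2.png')[130:280,200:380]; cv2.imwrite('pics/s2c.png',cv2.resize(a,None,fx=4,fy=4))
for t in [.7,.5,.3,.15,0]:
    to(round(88-125*np.cos(t)+11*t/.85),0,round(34+125*np.sin(t)))
```

```text
press-frame TCP mm [ -0.8  -0.3 114.6] F press [ 0.3 -0.6 -0.5]
to (1, 0, 115) [ 0.004 -0.001 -0.001] [0.    0.001 0.   ]
to (-15, 0, 94) [-0.035 -0.001  0.052] [0.    0.001 0.   ]
to (-28, 0, 71) [-0.068 -0.001  0.109] [0.    0.001 0.   ]
to (-34, 0, 53) [-0.082 -0.001  0.154] [0.    0.001 0.   ]
to (-37, 0, 34) [-0.09  -0.001  0.202] [0.    0.001 0.   ]
```

View pics/s2c.png

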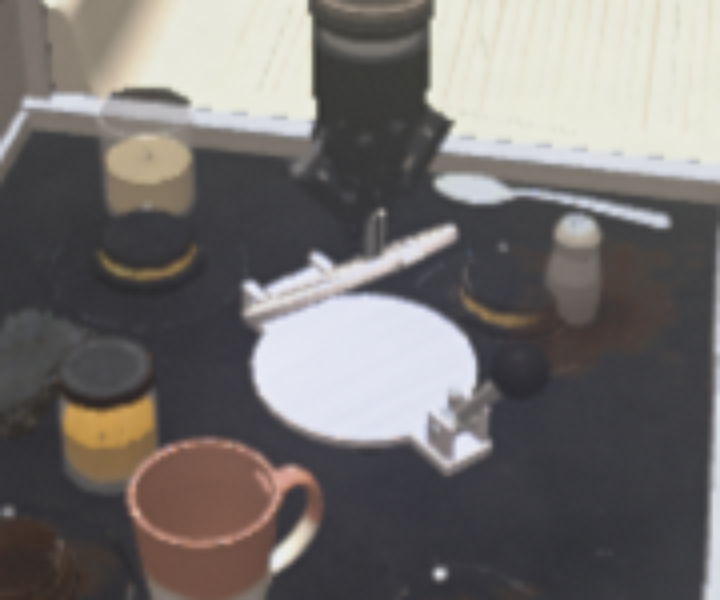

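The side view shows the plate lowering, with its edge now flatter, ending near crop pixel (455,235). The press hasn't moved. Continuing down.

>>> {"op": "play_rows", "data": {"motion": [[[-0.02,0,0.028],[0,0,0]],[[-0.035,0,0.052],[0,0,0]],[[-0.053,0,0.08],[0,0,0]],[[-0.068,0,0.109],[0,0,0]],[[-0.076,0,0.13],[0,0,0]],[[-0.082,0,0.154],[0,0,0]],[[-0.087,0,0.175],[0,0,0]],[[-0.089,0,0.192],[0,0,0]]]}}

```text
t: 2.75
eef_pos: [0.5346, -0.308, 0.037]
tool_rot: [-0.001, 0.931, -0.365, -0.003]
contact_force: [0.5, -0.4, -0.1]
gripper_width: -0.004
```

Run:
```python
from h import *
pp(); to(-37,0,34)
```

```text
press-frame TCP mm [-37.1  -0.4  37. ] F press [ 0.6  0.1 -0.1]
to (-37, 0, 34) [ 0.    -0.001  0.008] [0.    0.001 0.   ]
```

>>> {"op": "play_rows", "data": {"motion": [[[0,0,0.005],[0,0,0]],[[0,0,0.01],[0,0,0]],[[0,0,0.01],[0,0,0]]]}}

```text
t: 3.05
eef_pos: [0.5343, -0.3078, 0.034]
tool_rot: [-0.001, 0.931, -0.366, -0.003]
contact_force: [-3.6, 1.9, 12.2]
gripper_width: -0.001
```

Run:
```python
from h import *
c,W=cam('side','s3.png');pp()
a=cv2.imread('pics/s3.png')[130:280,200:380]; cv2.imwrite('pics/s3c.png',cv2.resize(a,None,fx=4,fy=4))
```

```text
press-frame TCP mm [-37.5  -0.5  34.1] F press [-5.1 -0.7 10.8]
```

View pics/s3c.png

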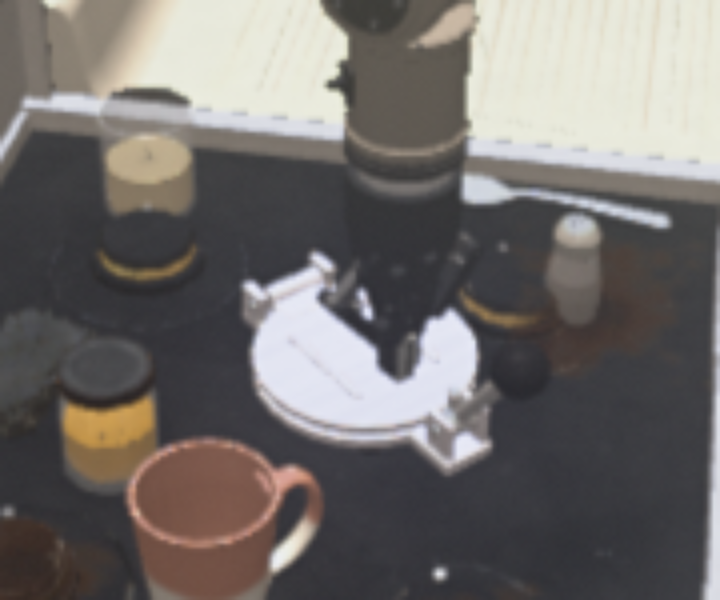

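The plate looks flat and the force is 11 N at z=34 mm. I'll press slightly more to confirm the stop.

>>> {"op": "play_rows", "data": {"motion": [[[0,0,0.004],[0,0,0]],[[0,0,0.004],[0,0,0]]]}}

```text
t: 3.3
eef_pos: [0.5343, -0.3077, 0.034]
tool_rot: [-0.001, 0.931, -0.366, -0.003]
contact_force: [-4.3, 2.6, 14.3]
gripper_width: -0.002
```

Run:
```python
from h import *
pp()
```

```text
press-frame TCP mm [-37.5  -0.4  34. ] F press [-5.  -1.  14.3]
```

The plate is on its stop: it gave no further and the force rose. I'll lift off and go round to the front of the ball.

>>> {"op": "play_rows", "data": {"motion": [[[0,0,-0.06],[0,0,0]],[[0,0,-0.16],[0,0,0]],[[0,0,-0.28],[0,0,0]],[[0,0,-0.4],[0,0,0]],[[0,0,-0.48],[0,0,0]],[[0,0,-0.48],[0,0,0]]]}}

```text
t: 3.9
eef_pos: [0.5379, -0.3102, 0.2318]
tool_rot: [-0.001, 0.931, -0.366, 0.001]
contact_force: [0.3, 0.1, 0.7]
gripper_width: 0.003
```

```bash
cat > chk.py <<'E'
from h import *
import sys
n=sys.argv[1]
for k in ('top','side'):
    c,W=cam(k,k+n+'.png'); np.save(k+n+'.npy',W)
    a=cv2.imread('pics/%s%s.png'%(k,n)); a=a[160:310,220:400] if k=='top' else a[130:280,200:380]
    cv2.imwrite('pics/%s%sc.png'%(k,n),cv2.resize(a,None,fx=4,fy=4))
    p=W.reshape(-1,3); q=(p-O)@RP*1000
    f=q[(np.hypot(q[:,0],q[:,1])<70)&(q[:,2]>15)&(q[:,2]<60)]
    if len(f)>50:
        A=np.c_[f[:,:2],np.ones(len(f))]; s=np.linalg.lstsq(A,f[:,2],rcond=None)[0]; print(k,'plate tilt x,y',s[:2],'z0',s[2],len(f))
    g=q[(q[:,2]>26)&(q[:,2]<42)&(np.hypot(q[:,0],q[:,1])<100)]
    print(k,'y extents',np.percentile(g[:,1],[1,99]),'x',np.percentile(g[:,0],[1,99]))
E
python3 chk.py 4; python3 -c "
from h import *
pp();to(-220,0,205);to(-220,0,110)"
```

```text
top y extents [18.96726735 36.92691828] x [85.61218562 95.37974043]
side plate tilt x,y [0.00222544 0.00445732] z0 32.12498651878918 1223
side y extents [-70.85268078  78.0917167 ] x [-79.17799562  86.67987577]
press-frame TCP mm [-36.1  -0.4 226.5] F press [-0.5  0.9 -0.5]
to (-220, 0, 205) [-0.46  -0.002  0.057] [-0.     0.001  0.   ]
to (-220, 0, 110) [-0.458 -0.002  0.294] [-0.     0.001  0.   ]
```

View pics/side4c.png

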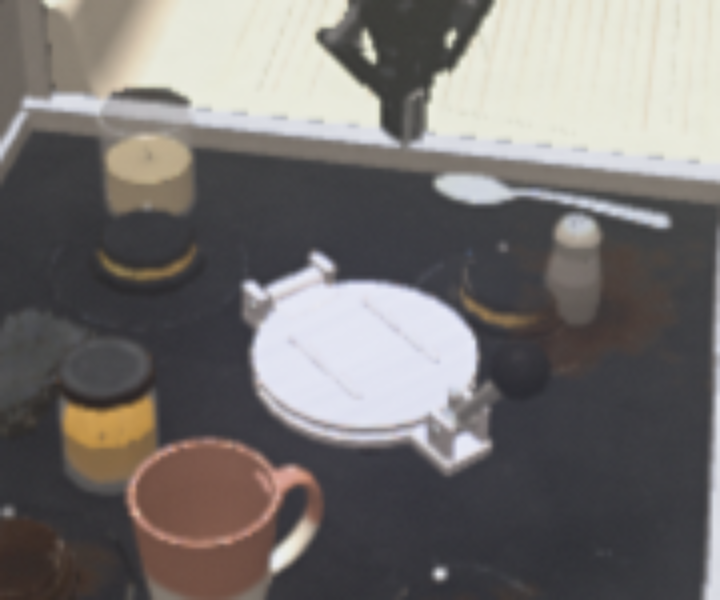

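The plate is flat (tilt under 0.005 rad at z≈32 mm), and the press and the other things are unmoved. The ball still leans forward at crop (520,370).

>>> {"op": "play_rows", "data": {"motion": [[[-0.11,0,0.02],[0,0,0]],[[-0.22,0,0.03],[0,0,0]],[[-0.33,0,0.04],[0,0,0]],[[-0.43,0,0.05],[0,0,0]],[[-0.435,0,0.1],[0,0,0]],[[-0.435,0,0.19],[0,0,0]],[[-0.435,0,0.285],[0,0,0]],[[-0.435,0,0.285],[0,0,0]]]}}

```text
t: 4.8
eef_pos: [0.4027, -0.1881, 0.1088]
tool_rot: [-0.001, 0.931, -0.365, -0.009]
contact_force: [-1.5, 0.1, -0.1]
gripper_width: 0.002
```

```bash
python3 chk.py 5; python3 -c "
from h import *
pp();cam('wrist','w5.png')
for x in (-185,-150,-131,-115,-105): to(x,0,114)"
```

```text
top plate tilt x,y [ 0.00391501 -0.00018113] z0 32.96601183016701 1886
top y extents [-73.75080984  73.84919721] x [-78.74345321  89.57173139]
side plate tilt x,y [0.0013311  0.00104659] z0 31.98658144190669 1224
side y extents [-70.05969856  78.93016387] x [-78.44095998  86.79688165]
press-frame TCP mm [-211.8   -1.2  112.9] F press [-0.2  0.1  1.1]
to (-185, 0, 114) [ 0.064 -0.002 -0.   ] [0.    0.001 0.   ]
to (-150, 0, 114) [ 0.152 -0.002 -0.001] [0.    0.001 0.   ]
to (-131, 0, 114) [ 0.199 -0.002 -0.001] [0.    0.001 0.   ]
to (-115, 0, 114) [ 0.239 -0.001 -0.002] [0.    0.001 0.   ]
to (-105, 0, 114) [ 0.264 -0.001 -0.002] [0.    0.001 0.   ]
```

View pics/side5c.png

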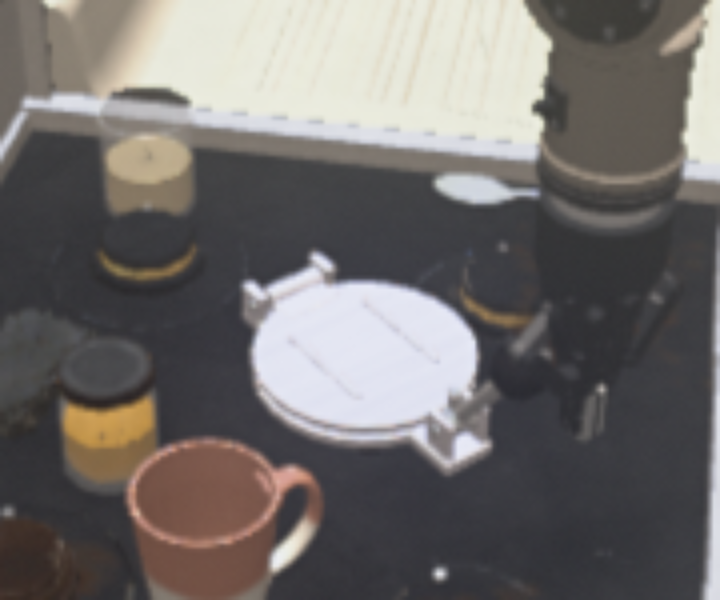

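View pics/w5.png

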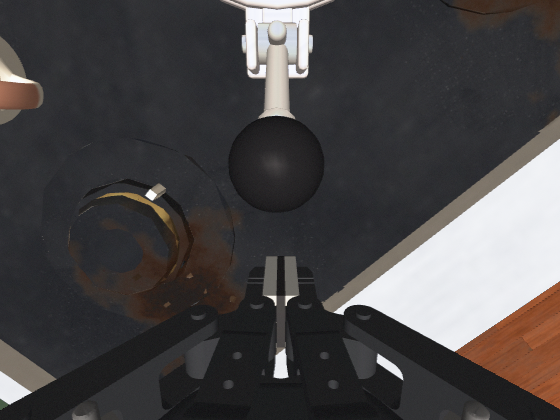

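Wrist view: the ball at (277,163) is straight ahead of the fingers at (281,270). Pushing slowly towards the hinge.

>>> {"op": "play_rows", "data": {"motion": [[[0.04,-0.002,0],[0,0,0]],[[0.065,-0.002,0],[0,0,0]],[[0.09,-0.002,0],[0,0,0]],[[0.115,-0.002,0],[0,0,0]],[[0.14,-0.002,0],[0,0,0]],[[0.165,-0.002,0],[0,0,0]],[[0.185,-0.002,0],[0,0,0]]]}}

```text
t: 5.65
eef_pos: [0.4632, -0.2407, 0.1136]
tool_rot: [-0.001, 0.931, -0.366, -0.003]
contact_force: [-0.9, -0.4, 0.8]
gripper_width: -0.003
```

```bash
python3 -c "
from h import *
pp();cam('wrist','w6.png')
for x in (-131,-115,-105): to(x,0,114)"
```

```text
press-frame TCP mm [-1.353e+02  1.000e-01  1.136e+02] F press [-0.4 -1.   0.8]
to (-131, 0, 114) [ 0.008  0.    -0.001] [-0.     0.001  0.   ]
to (-115, 0, 114) [ 0.048  0.    -0.001] [-0.     0.001  0.   ]
to (-105, 0, 114) [ 0.073  0.    -0.001] [-0.     0.001  0.   ]
```

View pics/w6.png

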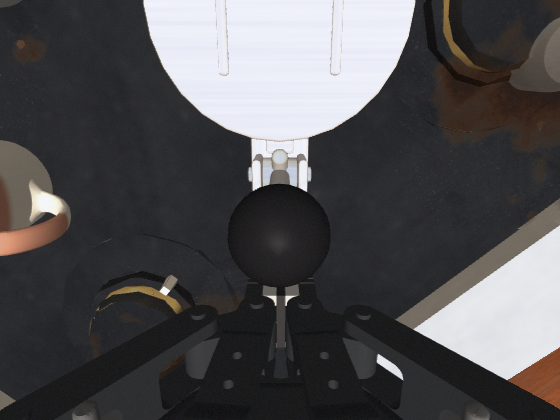

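The ball is against the fingers at (280,235) and almost upright. I'll push past the middle.

>>> {"op": "play_rows", "data": {"motion": [[[0.02,0,0],[0,0,0]],[[0.035,0,0],[0,0,0]],[[0.05,0,0],[0,0,0]],[[0.06,0,0],[0,0,0]],[[0.06,0,0],[0,0,0]],[[0.06,0,0],[0,0,0]]]}}

```text
t: 6.3
eef_pos: [0.4815, -0.2577, 0.1135]
tool_rot: [-0.001, 0.931, -0.366, -0.002]
contact_force: [0.0, -0.1, 0.4]
gripper_width: 0.002
```

```bash
python3 -c "
from h import *
pp();cam('wrist','w7.png')
to(-210,0,120)"
```

```text
press-frame TCP mm [-110.2    0.2  113.5] F press [ 0.1 -0.   0.4]
to (-210, 0, 120) [-0.249  0.    -0.015] [-0.     0.001  0.   ]
```

View pics/w7.png

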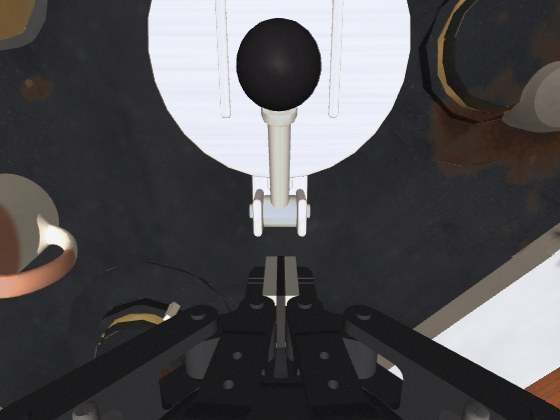

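The lever has snapped over the plate, with the ball at (278,63). Backing off and up.

>>> {"op": "play_rows", "data": {"motion": [[[-0.08,0,0],[0,0,0]],[[-0.17,0,0],[0,0,0]],[[-0.22,0,-0.05],[0,0,0]],[[-0.22,0,-0.16],[0,0,0]],[[-0.22,0,-0.27],[0,0,0]],[[-0.22,0,-0.27],[0,0,0]],[[-0.22,0,-0.27],[0,0,0]]]}}

```text
t: 7.05
eef_pos: [0.4177, -0.198, 0.223]
tool_rot: [-0.001, 0.931, -0.366, -0.001]
contact_force: [-0.7, -0.0, 0.1]
gripper_width: 0.003
```

```bash
python3 chk.py 8
python3 - <<'E'
from h import *
pp()
for k in ('top','side'):
    W=np.load(k+'8.npy'); q=((W.reshape(-1,3)-O)@RP*1000)
    b=q[(np.hypot(q[:,0]+16,q[:,1])<30)&(q[:,2]>85)&(q[:,2]<130)]; print(k,len(b),b.mean(0) if len(b) else '',b[:,2].max() if len(b) else '')
    A=np.load(k+'0.npy')
    img0=cv2.imread('pics/%s0.png'%k); img8=cv2.imread('pics/%s8.png'%k)
    d=(cv2.absdiff(img0,img8).max(2)>40).astype(np.uint8)
    cv2.imwrite('pics/d%s.png'%k,d*255)
E
```

```text
top plate tilt x,y [ 0.00322342 -0.00143821] z0 32.901375201162566 1678
top y extents [-73.92091949  74.77505469] x [-76.15675087  89.87358362]
side plate tilt x,y [-0.0003933  -0.00105947] z0 32.01832995295377 1028
side y extents [-71.14635728  79.39186679] x [-78.10575591  87.8655056 ]
press-frame TCP mm [-198.8   -0.3  221. ] F press [-0.3 -0.6 -0.6]
top 161 [-2.00933988e+01  5.27640056e-02  1.04111944e+02] 114.05518861339203
side 148 [-27.10052468   7.24221475 100.02942928] 112.19233475578815
```

View pics/side8.png

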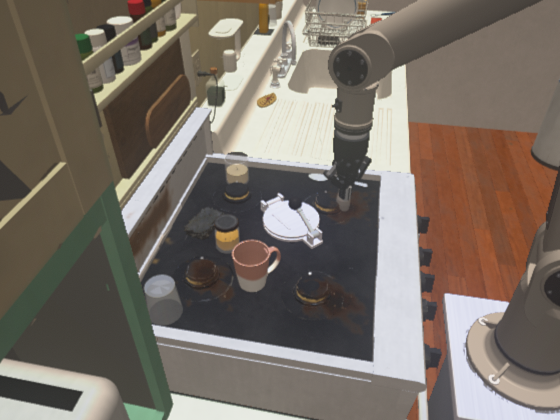

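View pics/dside.png

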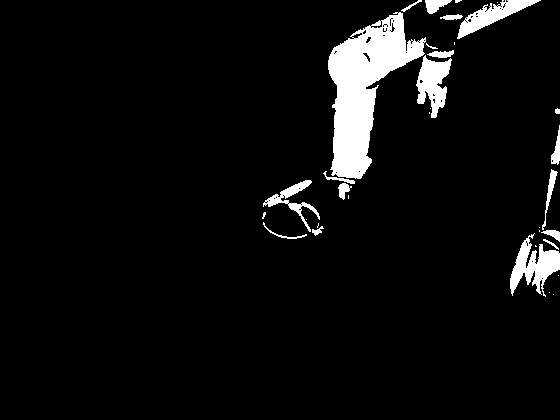

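The side view shows the plate shut at (291,220) and the lever over it with the ball near (296,203). The difference picture changes only at the press's plate and lever and at the arm, so nothing else moved. Handing in.

```bash
python3 -c "
from h import *
print(bot.hand_in()); print(bot.get_obs()['t'])"
```

```text
the job is handed in; nothing more can be done
None
the job is handed in; nothing more can be done
```

The tortilla press is shut and locked, and I handed the job in after about 7 s of robot time. I pushed the raised plate down to its stop with the shut fingers, where the force read about 14 N. Then I pushed the lever's ball from the front, just past the middle, and it snapped over the plate by itself.

**Last checks:**
- **Plate:** it is flat, with a tilt under 0.004 rad and its face at about 32–33 mm from both cameras. The nominal height is 34 mm, and the calibration is good to about 2 mm.
- **Lever:** the ball's top is at 112–114 mm, about 16–20 mm in front of the press's centre. That matches the locked stop.
- **Press and the other things:** comparing before and after from the side showed changes only at the plate, the lever and the arm, so nothing shifted that I could see. From that angle the gripper hid part of the salt shaker and spoon in the last picture. I did not look at the top-view comparison.
- **Arm:** it ended clear of everything, with no contact force beyond sensor noise.

No check failed.

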